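Square a spot plate into the stop corner

TASK

Take the upright pusher by its stem and, with it and not with your fingers, nudge the twelve-well spot plate that lies on the stop board until it touches both steel bars, square in their corner, ready for the well camera. Then stand the pusher upright on the bare worktop, off the board, and let go; leave the small six-well plate where it is.

Things in the scene. Friction and masses are not known exactly. Their poses are not given: they have to be found in the camera images.
- plate: White porcelain spot plate with twelve wells (3 x 4), loose, 150 g, 70 mm along its own x, 90 mm along its own y, 10 mm thick, lying flat on the stop board. Origin: centre of its underside; z up. It starts turned up to about 15 degrees from the bars, 35 to 75 mm away from each.
- corner: Two steel bars, 15 wide, 12 high, in an L on a fixed dark grey board 240x220, 10 thick, turned up to 20 degrees. Origin: where their inner faces meet, at board-top height. x points out through the far bar (inner face x=0, reaching y=-200), y out through the left bar (inner face y=0, reaching x=-210). The board spans x -225 to 15, y -205 to 15. The seated plate has its origin at x=-35, y=-45, z=0 (all mm).
- pusher: Upright pusher, loose, 120 g: square grey plastic foot 40 x 40 mm, 22 mm high, with a square aluminium stem 22 x 22 mm from its middle up to 86 mm above the underside. Origin: centre of its underside; z up the stem, x and y square to the faces of stem and foot. Stands on the worktop left or right of the board; grip the stem, 45 to 80 mm up.
- small_plate: Smaller white spot plate with six wells (2 x 3), loose, 45 x 60 x 8 mm, on the bare worktop on the other side of the board from the pusher; not to be moved. Origin: centre of its underside.
Not all that is in view belongs to the job. Leave any red look-alike of the pusher alone.

How it is judged (in metres and radians):
On the way, in this order (a step that is already met when the one before it is completed fails the run):
1. the gripper holds the pusher and pushes the plate with it (contact force between the fingers and pusher above 0.5 N and contact force between pusher and plate above 0.2 N), for 0.05 s.
2. the plate lies square in the corner and is pressed lightly against a bar (x of plate in the frame of corner above -0.045 m and y of plate in the frame of corner above -0.055 m and z of plate in the frame of corner between -0.004 and 0.006 m and angle between the x axis of plate and the x axis of corner, either way round below 0.175 rad and contact force between plate and corner above 0.2 N), for 0.05 s.
At the end, for the whole second after the job is handed in: The twelve-well plate lies flat on the board, at rest, its origin within 10 mm of the seated place towards each bar and turned less than 10 degrees from the bars; the pusher stands upright (within 8 degrees) at rest on the worktop, off the board (x of plate in the frame of corner above -0.045 m and y of plate in the frame of corner above -0.055 m and z of plate in the frame of corner between -0.004 and 0.006 m and angle between the x axis of plate and the x axis of corner, either way round below 0.175 rad and linear speed of each of plate, pusher below 0.01 m/s and height (world z) of pusher below 0.006 m and angle between pusher's own z axis and vertical below 0.15 rad); the robot touches nothing.
It fails at once if the fingers push or grip the spot plate (contact force between the fingers and plate above 1 N).
It fails at once if the small six-well plate is moved more than 20 mm (distance of small_plate from where it was at the start of the episode above 0.02 m).
It also fails if it takes over 54 s, if anything falls off the work surface, if the arm or the gripper's body presses on something with over 40 N, if the wrist force passes 120 N, or if a joint passes its speed limit or range.

ROBOT

A 6-joint arm with a two-finger parallel gripper is mounted at the origin on a cart in front of the work surface, level with it; the furniture and walls round the work are solid. World frame = base frame: x ahead of the robot, y to its left, z up, the work surface at z = 0. Lengths are in mm, angles in degrees, forces in N, time in s.
With the tool pointing down it reaches from about 350 to 850 mm from the base axis. Payload 8.1 kg.
Tool frame: the origin (TCP) lies midway between the tips of the shut fingers; the grasp point (between the pads) lies 19 mm behind it; x points along the fingers, y is the direction in which the jaws open and shut, and the axes are right-handed (so a half turn about x gives the same grasp; the last joint's range is limited). The gripper opens to 85 mm and grips with 20 to 120 N. Pads are 22 mm wide; open, the fingers measure 114 mm over their backs; the gripper's body (76 mm by 85 mm) begins 54 mm behind the grasp point. The pads swing forward as they close: fully open they stand 13 mm farther back than shut.
Start: joints at [62.315, 7.471, 85.268, -0, 87.261, -4.893], TCP at [232.414, 553.163, 231.292] pointing down, gripper open.
Joint ranges: [-169.43, 169.43], [-51.17, 129.36], [1.28, 143.12], [-76.62, 256.62], [0, 156.53], [-152.29, 152.29]. Speed limits (degrees/s): [136.94, 136.94, 159.86, 180, 180, 180].

INTERFACE

Orientations are given as [roll, pitch, yaw] about the fixed x, y, z axes, in that order (R = Rz(yaw) Ry(pitch) Rx(roll)).
In Python, from bench import sense, snapshot, hand_in gives the robot as it stands.
- The arm moves only by the tool drive_tool, never from a script. Its argument "deltas" is a list of rows, each a list of 7 numbers: the closure in counts, from 0 (fully open) to 255 (shut), then the shift along the tool's x, y, z in m, then the turn, a rotation vector about the tool's x, y, z in rad. A call has exactly 10 rows; each row is the pose to reach, as a shift and turn from the pose commanded when the call began, along the tool's axes at that moment; what a row does not reach only later rows make up. A row lasts 1/12 s, in which the tool goes at most 41.7 mm and 7.16 degrees, less where a joint would pass 70% of its speed; a pose out of reach is approached as far as the arm can. A call with a gripper value outside its range is refused whole. The fingers move at their own pace and stop on an object; "squeeze" is the grip in N (left out, the last holds). Time passes only in rows, so rows that repeat a pose let the fingers close, or fill a call up. It gives the time, the measured TCP pose, the force and the opening at its end, in the units of the state.
- sense(): the state, without advancing time (a new reading comes with each control period).
- snapshot(name): name is "side" or "top"; returns a dict with "frame" (400x640x3 uint8, blue, green, red), "fx", "fy", "cx", "cy" (pixels), "rvec" (rotation vector, rad) and "tvec" (3), from world to camera coordinates, as OpenCV has them. Camera axes: x right, y down, z forward; pixel columns grow to the right and rows downward; lengths in mm; the calibration is good to about 2 mm. A picture is of the moment at which its call begins. There is no depth.
- hand_in(): hands the job in, once; it reports no verdict.
The state is a dict: "time": time; "joint_pos": joint angles; "qd": joint speeds; "joint_efforts": joint torques, N m; "tool_pos": TCP position; "tcp_rot": TCP orientation; "ft_force": force on the tool from outside, world axes, zero at the start; "wrist_torque": the same for the moment, N m; "finger_gap": finger opening in mm.
Only numpy, scipy, OpenCV 4.12 (cv2) and the standard library are available. Lean on these libraries where they do the work, as an engineer would, in place of code of your own. Each camera call takes 0.05 s, during which the arm holds its last target.

## Working session

There is one attempt and no reset: what is moved stays moved. The work goes in short steps, Python scripts to look and compute and a tool call to move; the robot and the scene stay as the last step left them, time stands still between calls to the robot, and variables do not carry over. Pictures are saved under pics/ and viewed, and the job is handed in when it is done.

Besides the shell and the picture viewer there is one more tool, called after ">>>" as name(argument=value, ...) on one line, values as JSON. drive_tool: Moves the arm, as the interface text tells. Its arguments: {"type":"object","properties":{"deltas":{"type":"array","items":{"type":"array","items":{"type":"number"}}},"squeeze":{"type":"number"}},"required":["deltas"]}

```bash
mkdir -p pics; ls; python3 - <<'E'
from bench import sense,snapshot
import cv2,pickle
print(sense())
for n in ("top","side"):
    s=snapshot(n); cv2.imwrite(f"pics/{n}0.png",s["frame"]); pickle.dump(s,open(f"{n}0.pkl","wb"))
    print(n,{k:v for k,v in s.items() if k!="frame"})
E
```

```text
pics
{'time': 0.0, 'joint_pos': array([ 6.23155594e+01,  7.51588215e+00,  8.53305783e+01,  5.87233682e-04,
        8.72611366e+01, -4.89398403e+00]), 'qd': array([-0.00263575,  0.15791482,  0.03471316,  0.02266169, -0.00336222,
        0.01394705]), 'joint_efforts': array([-8.53048768e-04, -5.69408333e+01, -5.00539541e+01, -4.93176558e-04,
        1.48686091e-02,  1.18070452e-05]), 'tool_pos': array([232.14219671, 552.66761558, 230.22391164]), 'tcp_rot': array([ -95.20629892,   89.89240127, -117.99678413]), 'ft_force': array([ 1.27009259, -0.1078855 , -0.73110613]), 'wrist_torque': array([0.00159787, 0.00808559, 0.01596349]), 'finger_gap': 85.52256818429663}
top {'fx': 444.75938108839273, 'fy': 444.75938108839273, 'cx': 322.0714614274466, 'cy': 200.2289323595929, 'rvec': array([ 2.21255073, -1.97424187,  0.22279495]), 'tvec': array([ -22.63866552,  550.23358201, 1091.31685454])}
side {'fx': 385.12505103737413, 'fy': 385.12505103737413, 'cx': 313.32546624474503, 'cy': 197.99354525910164, 'rvec': array([ 1.88903269, -0.58281197,  0.36484076]), 'tvec': array([-432.55451713,  171.61175074,  701.85536383])}
```

View pics/top0.png

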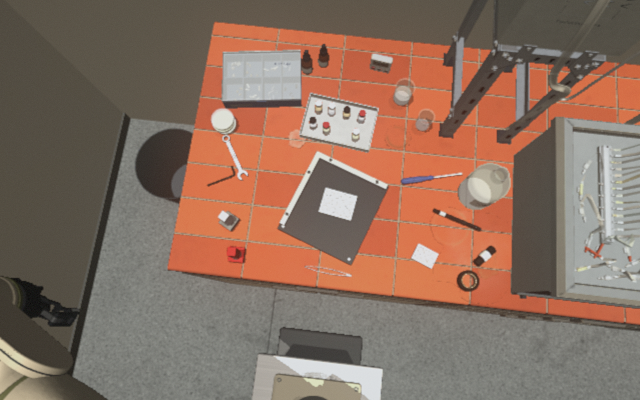

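View pics/side0.png

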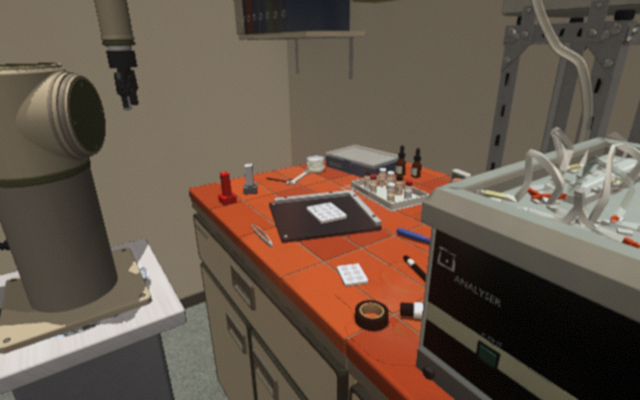

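Candidates for the pusher are the grey one at top (228,220) / side (250,178), and a red one at top (236,254) / side (227,188). The grey foot with the aluminium stem fits; the red one is the look-alike. I'll confirm in an enlarged crop.

```bash
python3 - <<'E'
import cv2,numpy as np
t=cv2.imread("pics/top0.png"); s=cv2.imread("pics/side0.png")
a=cv2.resize(t[195:275,200:260],None,fx=6,fy=6,interpolation=cv2.INTER_CUBIC)
b=cv2.resize(s[150:215,205:275],None,fx=6,fy=6,interpolation=cv2.INTER_CUBIC)
h=np.zeros((480,800,3),np.uint8);h[:480,:360]=a;h[:390,370:790]=b
cv2.imwrite("pics/crop1.png",h)
cv2.imwrite("pics/crop2.png",cv2.resize(t[145:270,270:400],None,fx=4.6,fy=4.6,interpolation=cv2.INTER_CUBIC))
E
```

```text
(no output)
```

View pics/crop1.png

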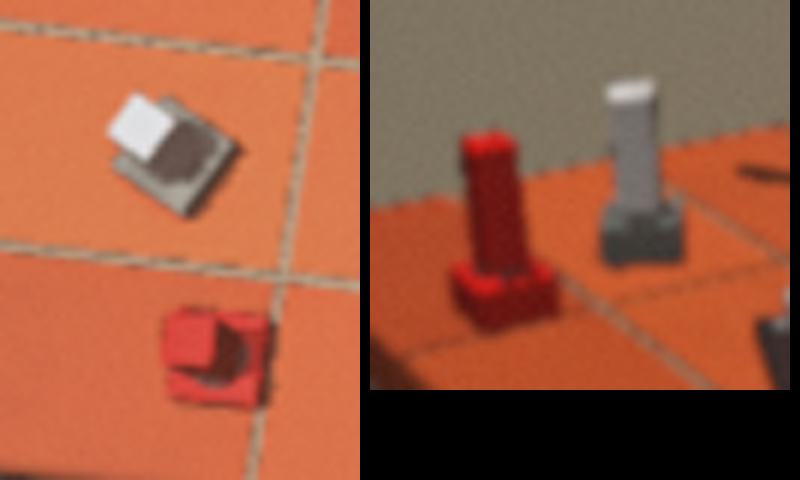

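View pics/crop2.png

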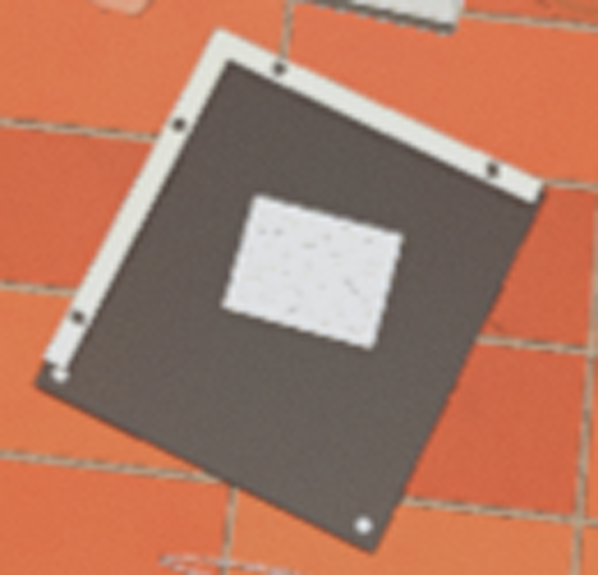

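The left crop shows the grey pusher at top (224,216), with its stem leaning up-left in the view; the red one is a separate object. The second crop shows the L corner up-left at about (320,158), with the plate centre at about (338,204). Next I'll measure.

```bash
cat > h.py <<'E'
import cv2,numpy as np
from bench import sense,snapshot
def cast(s,px,z):
    R=cv2.Rodrigues(s["rvec"])[0]; t=s["tvec"]
    px=np.atleast_2d(px).astype(float)
    d=np.c_[(px[:,0]-s["cx"])/s["fx"],(px[:,1]-s["cy"])/s["fy"],np.ones(len(px))]@R
    c=-R.T@t
    return c+d*((z-c[2])/d[:,2])[:,None]
def proj(s,p):
    K=np.array([[s["fx"],0,s["cx"]],[0,s["fy"],s["cy"]],[0,0,1]])
    return cv2.projectPoints(np.atleast_2d(p).astype(float),s["rvec"],s["tvec"],K,None)[0][:,0]
def white(s,box,thr=150,sat=45):
    x0,y0,x1,y1=box
    f=s["frame"][y0:y1,x0:x1]; hsv=cv2.cvtColor(f,cv2.COLOR_BGR2HSV)
    m=((hsv[...,2]>thr)&(hsv[...,1]<sat)).astype(np.uint8)
    cs=cv2.findContours(m,cv2.RETR_EXTERNAL,cv2.CHAIN_APPROX_NONE)[0]
    return [c[:,0]+[x0,y0] for c in sorted(cs,key=cv2.contourArea,reverse=True)],m
def rect(P):
    (c,wh,a)=cv2.minAreaRect(P[:,:2].astype(np.float32)); return np.round(c,1),np.round(wh,1),round(a,1)
E
python3 - <<'E'
from h import *; import pickle
s=pickle.load(open("top0.pkl","rb")); sd=pickle.load(open("side0.pkl","rb"))
c,m=white(s,(312,178,362,228)); print("plate",cv2.contourArea(c[0]),rect(cast(s,c[0],20)))
c,m=white(s,(270,145,400,240)); 
for q in c[:4]: print(cv2.contourArea(q),q.min(0),q.max(0),rect(cast(s,q,22)))
c,m=white(s,(405,235,445,275)); print("small",rect(cast(s,c[0],8)))
c,m=white(s,(212,205,232,225),170); print("stemtop",q.shape,rect(cast(s,c[0],86)))
# board corners from crop (px = 270+u/4.6,145+v/4.6)
for n,u,v,z in [("bar far outer right",545,183,22),("bar corner outer",217,28,22),("inner corner",229,60,22),("left bar end",43,363,22),("far bar inner right",531,205,22),("left bar inner end",68,372,22),("board near left",37,385,10),("board near right",374,551,10),("board right",546,203,10)]:
    print(n,np.round(cast(s,[270+u/4.6-.4,145+v/4.6-.4],z)[0],1))
# foot corners in crop1: px=200+u/6,195+v/6
for u,v in [(240,150),(190,215),(115,165),(168,98)]: print("foot",np.round(cast(s,[200+u/6-.4,195+v/6-.4],22)[0],1))
for u,v in [(605-370,85),(655-370,80),(658-370,98),(610-370,104)]: print("stem side",np.round(cast(sd,[205+u/6-.4,150+v/6-.4],86)[0],1))
E
```

```text
plate 819.0 (array([554.7,  -1.1]), array([91.2, 70.8]), 80.8)
819.0 [318 188] [356 220] (array([554.2,  -1.1]), array([91.1, 70.7]), 80.8)
650.0 [280 152] [387 227] (array([551.2,  10.3]), array([214.1, 232.5]), 70.0)
47.5 [346 145] [369 149] (array([719.3, -39.2]), array([11.7, 63.6]), 6.5)
small (array([ 443. , -244.5]), array([59.1, 44.9]), 67.9)
stemtop (49, 2) (array([477. , 282.3]), array([20.3, 21.2]), 53.4)
bar far outer right [ 622.4 -131.6   22. ]
bar corner outer [695.9  71.4  22. ]
inner corner [676.8  62.   22. ]
left bar end [482.4 147.5  22. ]
far bar inner right [ 608.1 -124.5   22. ]
left bar inner end [478.8 132.5  22. ]
board near left [471.1 150.7  10. ]
board near right [397.9 -53.6  10. ]
board right [ 613.6 -134.7   10. ]
foot [481.  252.9  22. ]
foot [449.7 270.3  22. ]
foot [468.  306.9  22. ]
foot [500.6 288.4  22. ]
stem side [466.8 286.7  86. ]
stem side [490.1 279.4  86. ]
stem side [478.6 251.5  86. ]
stem side [456.  256.7  86. ]
```

```bash
cat >> h.py <<'E'
def todelta(cmd,yaw,tgt,tyaw):
    """cmd,tgt world mm; yaw = heading of tool y, deg; tool x down, tool z heading yaw-90"""
    d=np.array(tgt,float)-cmd; a=np.radians(yaw); b=a-np.pi/2
    return np.round([-d[2]/1e3,(d[0]*np.cos(a)+d[1]*np.sin(a))/1e3,(d[0]*np.cos(b)+d[1]*np.sin(b))/1e3,-np.radians(tyaw-yaw)],4)
def toolyaw(s):
    from scipy.spatial.transform import Rotation as Ro
    R=Ro.from_euler("xyz",s["tcp_rot"],degrees=True).as_matrix(); return np.degrees(np.arctan2(R[1,1],R[0,1])),R
C=np.array([676.7,62.2]); CY=-19.8
def c2w(x,y):
    a=np.radians(CY); return C+[x*np.cos(a)-y*np.sin(a),x*np.sin(a)+y*np.cos(a)]
def w2c(p):
    a=np.radians(CY); d=np.array(p)[:2]-C; return np.array([d[0]*np.cos(a)+d[1]*np.sin(a),-d[0]*np.sin(a)+d[1]*np.cos(a)])
E
python3 - <<'E'
from h import *; import pickle
s=pickle.load(open("top0.pkl","rb")); sd=pickle.load(open("side0.pkl","rb"))
f=s["frame"][203:238,212:246];hsv=cv2.cvtColor(f,cv2.COLOR_BGR2HSV)
m=(hsv[...,1]<100).astype(np.uint8); 
cs=max(cv2.findContours(m,cv2.RETR_EXTERNAL,cv2.CHAIN_APPROX_NONE)[0],key=cv2.contourArea)[:,0]+[212,203]
P=cast(s,cs,22)
# lower foot edges: hull approx
h=cv2.approxPolyDP(cv2.convexHull(cs),2,True)[:,0]; print(h.tolist(), np.round(cast(s,h,22),1).tolist())
for p in [(476,281)]:
  for yaw in (61,):
    a=np.radians(yaw);R=np.array([[np.cos(a),-np.sin(a)],[np.sin(a),np.cos(a)]])
    for r,z in((20,0),(20,22),(11,86)):
        q=np.array([[r,r],[r,-r],[-r,-r],[-r,r]])@R.T+p
        q=np.c_[q,np.full(4,z)]
        print(z,np.round(proj(s,q)).tolist(),np.round(proj(sd,q)).tolist())
print("red",cast(s,[200+190/6,195+340/6],86),cast(s,[200+220/6,195+358/6],22))
y,R=toolyaw(sense());print(y)
print(todelta([232.4,553.2,231.3],y,[476,281,140],61))
for p in ([554.5,-1.1],[476,281]): print(w2c(p))
E
```

```text
[[222, 210], [238, 218], [230, 230], [219, 223], [218, 215]] [[501.4, 303.7, 22.0], [484.8, 257.8, 22.0], [450.5, 273.9, 22.0], [465.7, 305.9, 22.0], [486.8, 312.1, 22.0]]
0 [[220.0, 223.0], [229.0, 212.0], [241.0, 220.0], [232.0, 232.0]] [[244.0, 189.0], [257.0, 188.0], [256.0, 193.0], [243.0, 194.0]]
22 [[218.0, 222.0], [228.0, 210.0], [239.0, 219.0], [230.0, 231.0]] [[243.0, 182.0], [256.0, 182.0], [256.0, 186.0], [242.0, 187.0]]
86 [[218.0, 217.0], [223.0, 210.0], [230.0, 215.0], [224.0, 222.0]] [[244.0, 163.0], [252.0, 162.0], [251.0, 165.0], [243.0, 165.0]]
red [[388.80201752 246.65190111  86.        ]] [[388.08025685 246.16404956  22.        ]]
67.20487841088598
[ 0.0913 -0.1566  0.33    0.1083]
[ -93.53351961 -100.95152653]
[-262.95062728  137.88001165]
```

>>> drive_tool(deltas=[[0, 0.0, -0.0157, 0.033, 0.008, 0, 0], [0, 0.0, -0.0313, 0.066, 0.016, 0, 0], [0, 0.01, -0.047, 0.099, 0.025, 0, 0], [0, 0.02, -0.0626, 0.132, 0.033, 0, 0], [0, 0.03, -0.0783, 0.165, 0.041, 0, 0], [0, 0.045, -0.094, 0.198, 0.049, 0, 0], [0, 0.06, -0.1096, 0.231, 0.057, 0, 0], [0, 0.07, -0.1253, 0.264, 0.066, 0, 0], [0, 0.085, -0.142, 0.3, 0.074, 0, 0], [0, 0.091, -0.1566, 0.33, 0.082, 0, 0]], squeeze=60)

```text
time: 0.93
tool_pos: [476.1, 278.5, 137.9]
tcp_rot: [-121.2, 89.8, -148.8]
ft_force: [-0.6, 0.3, -0.3]
finger_gap: 85.6
```

```bash
python3 - <<'E'
from h import *
s=sense();print(s["tool_pos"],toolyaw(s)[0],s["time"])
t=snapshot("top");sd=snapshot("side");cv2.imwrite("pics/t1.png",np.vstack([cv2.resize(t["frame"][180:270,190:290],None,fx=4,fy=4)[:300],cv2.resize(sd["frame"][120:220,200:300],None,fx=4,fy=4)[:300]]))
E
```

```text
[476.08246709 278.47255497 137.9135229 ] 62.46905233437329 0.9333
```

View pics/t1.png

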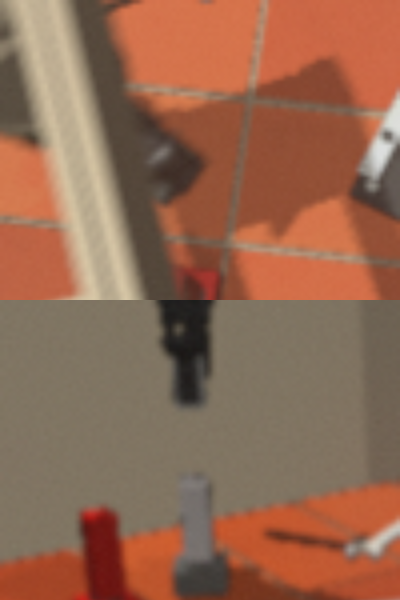

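The side view shows the gripper centred above the grey pusher's stem at about (247,240 in the full side picture), with the red one well clear. I'll descend.

>>> drive_tool(deltas=[[0, 0.0, 0, 0, 0, 0, 0], [0, 0.01, 0, 0, 0, 0, 0], [0, 0.025, 0, 0, 0, 0, 0], [0, 0.04, 0, 0, 0, 0, 0], [0, 0.055, 0, 0, 0, 0, 0], [0, 0.07, 0, 0, 0, 0, 0], [0, 0.085, 0, 0, 0, 0, 0], [0, 0.095, 0, 0, 0, 0, 0], [0, 0.095, 0, 0, 0, 0, 0], [0, 0.095, 0, 0, 0, 0, 0]])

```text
time: 1.87
tool_pos: [475.0, 281.5, 44.8]
tcp_rot: [-131.5, 89.9, -158.9]
ft_force: [0.0, 0.4, 0.2]
finger_gap: 85.8
```

>>> drive_tool(deltas=[[200, 0, 0, 0, 0, 0, 0], [200, 0, 0, 0, 0, 0, 0], [200, 0, 0, 0, 0, 0, 0], [200, 0, 0, 0, 0, 0, 0], [200, 0, 0, 0, 0, 0, 0], [255, 0, 0, 0, 0, 0, 0], [255, 0, 0, 0, 0, 0, 0], [255, 0, 0, 0, 0, 0, 0], [255, 0, 0, 0, 0, 0, 0], [255, 0, 0, 0, 0, 0, 0]], squeeze=60)

```text
time: 2.7
tool_pos: [476.3, 281.1, 45.7]
tcp_rot: [47.2, 90.0, 19.7]
ft_force: [-0.9, 0.1, 3.6]
finger_gap: 21.7
```

```bash
python3 - <<'E'
from h import *
s=sense();print(toolyaw(s)[0])
w=c2w(-175,-90);print(w)
print(todelta([476,281,105],62.5,[*w,105],70.2))
print(todelta([476,281,105],62.5,[*w,59],70.2))
E
```

```text
62.507897243390595
[481.55945261  36.79986684]
[-0.     -0.214   0.1177 -0.1344]
[ 0.046  -0.214   0.1177 -0.1344]
```

>>> drive_tool(deltas=[[255, -0.006, 0, 0, 0, 0, 0], [255, -0.012, 0, 0, 0, 0, 0], [255, -0.02, 0, 0, 0, 0, 0], [255, -0.028, 0, 0, 0, 0, 0], [255, -0.036, 0, 0, 0, 0, 0], [255, -0.044, 0, 0, 0, 0, 0], [255, -0.052, 0, 0, 0, 0, 0], [255, -0.06, 0, 0, 0, 0, 0], [255, -0.06, 0, 0, 0, 0, 0], [255, -0.06, 0, 0, 0, 0, 0]])

```text
time: 3.53
tool_pos: [476.5, 281.2, 106.1]
tcp_rot: [52.7, 89.9, 25.2]
ft_force: [0.7, -0.3, -1.5]
finger_gap: 21.4
```

>>> drive_tool(deltas=[[255, 0, -0.018, 0.01, -0.01, 0, 0], [255, 0, -0.041, 0.0225, -0.027, 0, 0], [255, 0, -0.065, 0.036, -0.04, 0, 0], [255, 0, -0.09, 0.0495, -0.055, 0, 0], [255, 0, -0.115, 0.063, -0.07, 0, 0], [255, 0, -0.14, 0.077, -0.085, 0, 0], [255, 0, -0.165, 0.091, -0.1, 0, 0], [255, 0, -0.19, 0.1045, -0.12, 0, 0], [255, 0, -0.207, 0.114, -0.134, 0, 0], [255, 0, -0.214, 0.118, -0.134, 0, 0]])

```text
time: 4.37
tool_pos: [481.4, 34.2, 104.7]
tcp_rot: [-121.6, 89.9, -141.5]
ft_force: [0.3, 0.9, -2.4]
finger_gap: 21.6
```

```bash
python3 - <<'E'
from h import *
t=snapshot("top");sd=snapshot("side")
s=sense();print(s["tool_pos"],toolyaw(s)[0],w2c(s["tool_pos"]))
o=np.vstack([cv2.resize(t["frame"][140:270,260:400],None,fx=4,fy=4)[:300],cv2.resize(sd["frame"][120:250,240:400],None,fx=3.5,fy=3.5)[:300,:560]]);cv2.imwrite("pics/t2.png",o)
E
```

```text
[481.60700958  35.60619841 104.82309766] 70.02880376105047 [-174.5509138   -91.10699031]
```

View pics/t2.png

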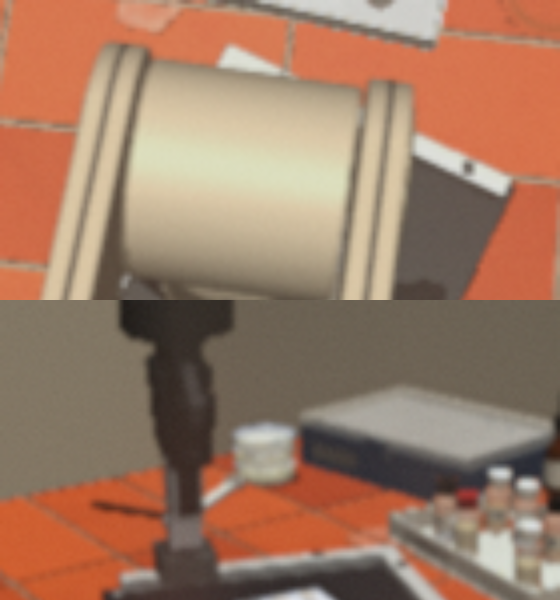

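>>> drive_tool(deltas=[[255, 0.008, 0, 0, 0, 0, 0], [255, 0.018, 0, 0, 0, 0, 0], [255, 0.028, 0, 0, 0, 0, 0], [255, 0.037, 0, 0, 0, 0, 0], [255, 0.043, 0, 0, 0, 0, 0], [255, 0.046, 0, 0, 0, 0, 0], [255, 0.046, 0, 0.003, 0, 0, 0], [255, 0.046, 0, 0.006, 0, 0, 0], [255, 0.046, 0, 0.009, 0, 0, 0], [255, 0.046, 0, 0.012, 0, 0, 0]])

```text
time: 5.3
tool_pos: [494.2, 32.4, 60.0]
tcp_rot: [16.6, 89.9, -3.2]
ft_force: [-0.7, 0.1, -0.8]
finger_gap: 21.3
```

>>> drive_tool(deltas=[[255, 0, 0, 0.004, 0, 0, 0], [255, 0, 0, 0.008, 0, 0, 0], [255, 0, 0, 0.012, 0, 0, 0], [255, 0, 0, 0.016, 0, 0, 0], [255, 0, 0, 0.02, 0, 0, 0], [255, 0, 0, 0.024, 0, 0, 0], [255, 0, 0, 0.028, 0, 0, 0], [255, 0, 0, 0.032, 0, 0, 0], [255, 0, 0, 0.036, 0, 0, 0], [255, 0, 0, 0.04, 0, 0, 0]])

```text
time: 6.13
tool_pos: [531.1, 18.9, 59.2]
tcp_rot: [-146.9, 90.0, -166.7]
ft_force: [-0.7, 0.3, -2.7]
finger_gap: 21.1
```

```bash
python3 - <<'E'
from h import *
t=snapshot("top");sd=snapshot("side")
s=sense();print(s["tool_pos"],toolyaw(s)[0],w2c(s["tool_pos"]),s["ft_force"])
o=cv2.resize(sd["frame"][150:250,240:400],None,fx=5,fy=5,interpolation=cv2.INTER_CUBIC);cv2.imwrite("pics/t3.png",o)
E
```

```text
[531.5529724   18.72591011  59.44393164] 70.17776693722911 [-121.83972414  -90.07073738] [-1.35132261  0.21492244 -0.86282566]
```

View pics/t3.png

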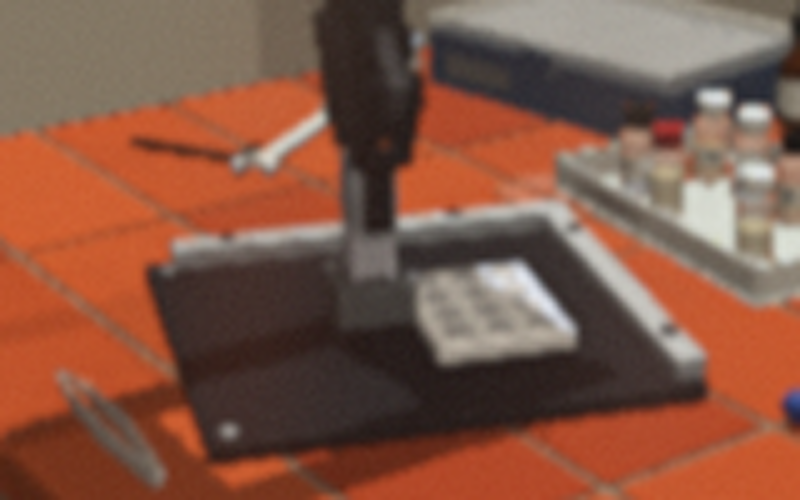

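The side picture shows the pusher foot at about (375,300 in the crop) pushing the plate's near face, with the plate turning square. I'll carry on to the far bar.

>>> drive_tool(deltas=[[255, 0, 0, 0.003, 0, 0, 0], [255, 0, 0, 0.006, 0, 0, 0], [255, 0, 0, 0.01, 0, 0, 0], [255, 0, 0, 0.014, 0, 0, 0], [255, 0, 0, 0.018, 0, 0, 0], [255, 0, 0, 0.022, 0, 0, 0], [255, 0, 0, 0.025, 0, 0, 0], [255, 0, 0, 0.028, 0, 0, 0], [255, 0, 0, 0.03, 0, 0, 0], [255, 0, 0, 0.031, 0, 0, 0]])

```text
time: 7.07
tool_pos: [560.3, 8.4, 59.3]
tcp_rot: [14.8, 90.0, -5.0]
ft_force: [-1.1, 0.5, -1.4]
finger_gap: 21.4
```

```bash
python3 - <<'E'
from h import *
sd=snapshot("side")
s=sense();print(s["tool_pos"],toolyaw(s)[0],w2c(s["tool_pos"]),s["ft_force"])
o=cv2.resize(sd["frame"][150:250,240:400],None,fx=5,fy=5,interpolation=cv2.INTER_CUBIC);cv2.imwrite("pics/t4.png",o)
E
```

```text
[560.30090902   8.37795953  59.32507617] 70.18230342148209 [-91.28610017 -90.06890882] [-0.25571992  0.14532302 -1.99605267]
```

View pics/t4.png

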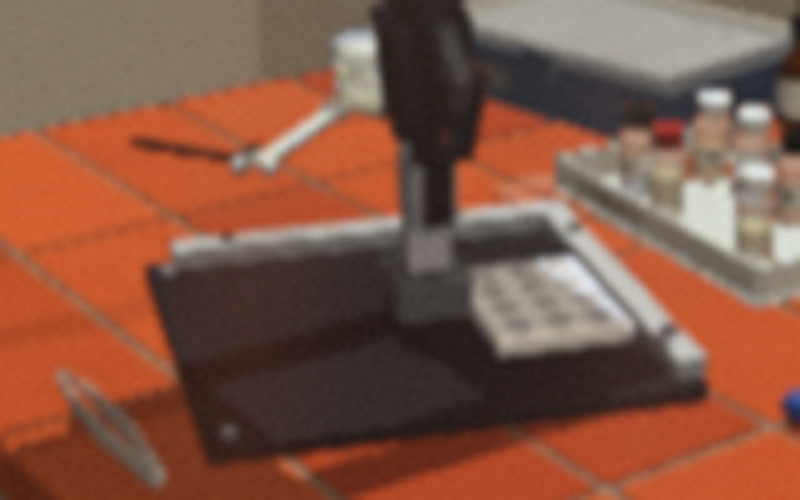

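```bash
python3 - <<'E'
from h import *
sd=snapshot("side")
c,m=white(sd,(320,195,372,225),130,60); 
o=cv2.resize(np.hstack([sd["frame"][190:230,320:385]]),None,fx=10,fy=10,interpolation=cv2.INTER_CUBIC);cv2.imwrite("pics/t5.png",o)
E
```

```text
(no output)
```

View pics/t5.png

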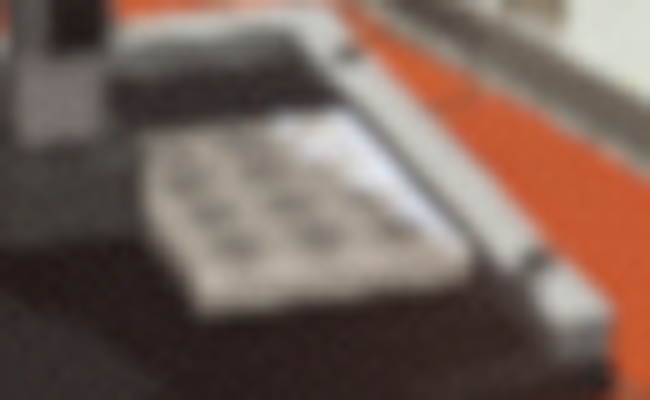

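```bash
python3 - <<'E'
from h import *
sd=snapshot("side")
for u,v,z in [(472,245,20),(345,110,20),(147,145,20),(195,292,20),(520,265,22),(300,45,22)]:
    print(w2c(cast(sd,[320+u/10-.45,190+v/10-.45],z)[0]))
E
```

```text
[  -2.72049553 -155.73397858]
[ -3.97525574 -65.83278967]
[-61.21391266 -73.7120535 ]
[ -75.79345473 -162.61794351]
[   2.5301533  -173.80487822]
[ -2.02656592 -22.85409757]
```

The enlarged side view shows the plate square, about 3 mm short of the far bar (its far corners are at about x=-3 in the corner frame). I'll press on gently, then back off.

>>> drive_tool(deltas=[[255, 0, 0, 0.0005, 0, 0, 0], [255, 0, 0, 0.001, 0, 0, 0], [255, 0, 0, 0.0015, 0, 0, 0], [255, 0, 0, 0.002, 0, 0, 0], [255, 0, 0, 0.0025, 0, 0, 0], [255, 0, 0, 0.003, 0, 0, 0], [255, 0, 0, 0.003, 0, 0, 0], [255, 0, 0, 0.003, 0, 0, 0], [255, 0, 0, 0.003, 0, 0, 0], [255, 0, 0, 0.003, 0, 0, 0]])

```text
time: 8.05
tool_pos: [562.9, 7.5, 59.3]
tcp_rot: [-1.5, 90.0, -21.3]
ft_force: [0.7, 1.1, -1.7]
finger_gap: 21.1
```

>>> drive_tool(deltas=[[255, 0, 0, -0.006, 0, 0, 0], [255, 0, 0, -0.014, 0, 0, 0], [255, 0, 0, -0.022, 0, 0, 0], [255, 0, -0.008, -0.022, 0, 0, 0], [255, 0, -0.024, -0.022, 0, 0, 0], [255, 0, -0.042, -0.022, 0, 0, 0], [255, 0, -0.062, -0.022, 0, 0, 0], [255, 0, -0.082, -0.022, 0, 0, 0], [255, 0, -0.096, -0.022, 0, 0, 0], [255, 0, -0.104, -0.022, 0, 0, 0]])

```text
time: 8.88
tool_pos: [505.9, -84.6, 59.4]
tcp_rot: [-69.1, 90.0, -89.0]
ft_force: [0.5, 0.4, -1.0]
finger_gap: 21.5
```

>>> drive_tool(deltas=[[255, 0, 0, 0.0, 0, 0, 0], [255, 0, 0, 0.006, 0, 0, 0], [255, 0, 0, 0.016, 0, 0, 0], [255, 0, 0, 0.028, 0, 0, 0], [255, 0, 0, 0.04, 0, 0, 0], [255, 0, 0, 0.052, 0, 0, 0], [255, 0, 0, 0.064, 0, 0, 0], [255, 0, 0, 0.073, 0, 0, 0], [255, 0, 0, 0.077, 0, 0, 0], [255, 0, 0, 0.077, 0, 0, 0]])

```text
time: 9.72
tool_pos: [580.4, -108.5, 59.3]
tcp_rot: [22.7, 90.0, 2.9]
ft_force: [-0.2, -0.8, -1.1]
finger_gap: 21.4
```

```bash
python3 - <<'E'
from h import *
sd=snapshot("side")
s=sense();print(s["tool_pos"],toolyaw(s)[0],w2c(s["tool_pos"]),s["ft_force"])
o=cv2.resize(sd["frame"][150:250,240:400],None,fx=5,fy=5,interpolation=cv2.INTER_CUBIC);cv2.imwrite("pics/t6.png",o)
E
```

```text
[ 579.60998928 -108.3655361    59.05546222] 70.2293719936917 [ -33.57310898 -193.36990107] [ 0.31748872  1.00679182 -0.93905293]
```

View pics/t6.png

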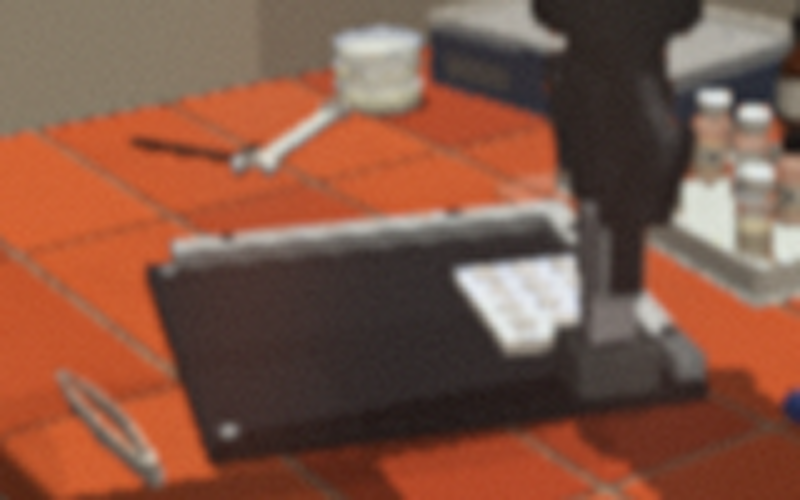

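The picture shows the pusher foot at crop (615,365) right of the plate, clear of the bar. I'll push along the far bar toward the left bar.

>>> drive_tool(deltas=[[255, 0, 0.003, 0, 0, 0, 0], [255, 0, 0.007, 0, 0, 0, 0], [255, 0, 0.012, 0, 0, 0, 0], [255, 0, 0.017, 0, 0, 0, 0], [255, 0, 0.022, 0, 0, 0, 0], [255, 0, 0.027, 0, 0, 0, 0], [255, 0, 0.032, 0, 0, 0, 0], [255, 0, 0.036, 0, 0, 0, 0], [255, 0, 0.04, 0, 0, 0, 0], [255, 0, 0.044, 0, 0, 0, 0]])

```text
time: 10.6
tool_pos: [594.3, -67.3, 59.3]
tcp_rot: [-118.9, 90.0, -138.7]
ft_force: [-0.3, -1.1, -0.9]
finger_gap: 20.9
```

>>> drive_tool(deltas=[[255, 0, 0.004, 0, 0, 0, 0], [255, 0, 0.008, 0, 0, 0, 0], [255, 0, 0.012, 0, 0, 0, 0], [255, 0, 0.016, 0, 0, 0, 0], [255, 0, 0.02, 0, 0, 0, 0], [255, 0, 0.024, 0, 0, 0, 0], [255, 0, 0.028, 0, 0, 0, 0], [255, 0, 0.031, 0, 0, 0, 0], [255, 0, 0.034, 0, 0, 0, 0], [255, 0, 0.036, 0, 0, 0, 0]])

```text
time: 11.43
tool_pos: [606.5, -33.3, 59.3]
tcp_rot: [122.5, 90.0, 102.7]
ft_force: [-0.0, -1.1, -0.4]
finger_gap: 21.5
```

```bash
python3 - <<'E'
from h import *
sd=snapshot("side")
s=sense();print(s["tool_pos"],toolyaw(s)[0],w2c(s["tool_pos"]),s["ft_force"])
o=cv2.resize(sd["frame"][180:230,310:390],None,fx=10,fy=10,interpolation=cv2.INTER_CUBIC);cv2.imwrite("pics/t7.png",o)
E
```

```text
[606.56348085 -33.10007996  59.25210663] 70.20261124455125 [ -33.70835118 -113.42391115] [-1.05717105 -0.73500726 -0.70029303]
```

View pics/t7.png

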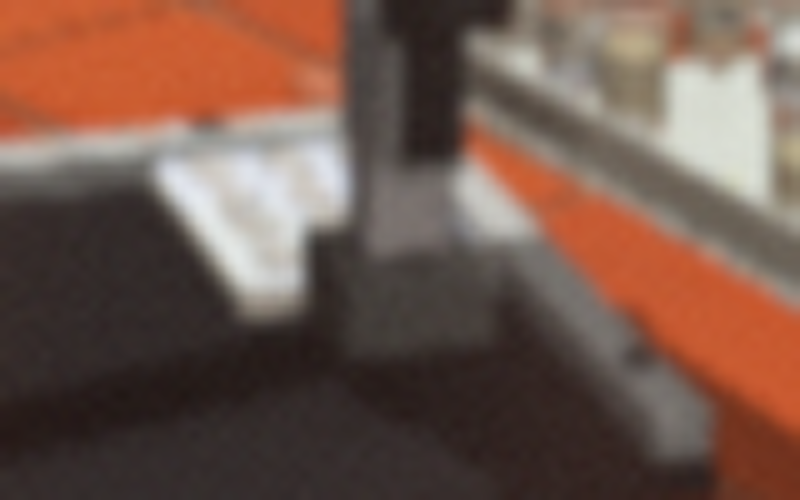

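>>> drive_tool(deltas=[[255, 0, 0.0005, 0, 0, 0, 0], [255, 0, 0.001, 0, 0, 0, 0], [255, 0, 0.0015, 0, 0, 0, 0], [255, 0, 0.002, 0, 0, 0, 0], [255, 0, 0.0025, 0, 0, 0, 0], [255, 0, 0.003, 0, 0, 0, 0], [255, 0, 0.0035, 0, 0, 0, 0], [255, 0, 0.0035, 0, 0, 0, 0], [255, 0, 0.0035, 0, 0, 0, 0], [255, 0, 0.0035, 0, 0, 0, 0]])

```text
time: 12.32
tool_pos: [607.6, -30.3, 59.3]
tcp_rot: [100.4, 90.0, 80.6]
ft_force: [0.6, -0.1, -0.0]
finger_gap: 21.8
```

```bash
python3 - <<'E'
from h import *
for i in range(3):
  sd=snapshot("side")
  s=sense();print(s["tool_pos"],w2c(s["tool_pos"]),s["ft_force"],s["wrist_torque"])
o=cv2.resize(sd["frame"][180:230,310:390],None,fx=10,fy=10,interpolation=cv2.INTER_CUBIC);cv2.imwrite("pics/t8.png",o)
E
```

```text
[607.63273585 -30.34385051  59.33615842] [ -33.63594915 -110.46843065] [ 1.02391693  0.27963145 -1.86959155] [-0.03856267  0.01715311 -0.00973854]
[607.63448895 -30.37078349  59.33880005] [ -33.62517647 -110.49317753] [-0.09564925 -0.82384016 -1.63169919] [-0.0318777   0.00736192 -0.00274722]
[607.62972152 -30.35238466  59.32945898] [ -33.63589444 -110.47748133] [ 0.53051645 -0.12035621 -2.02196882] [-0.06479047  0.02034105 -0.00947234]
```

View pics/t8.png

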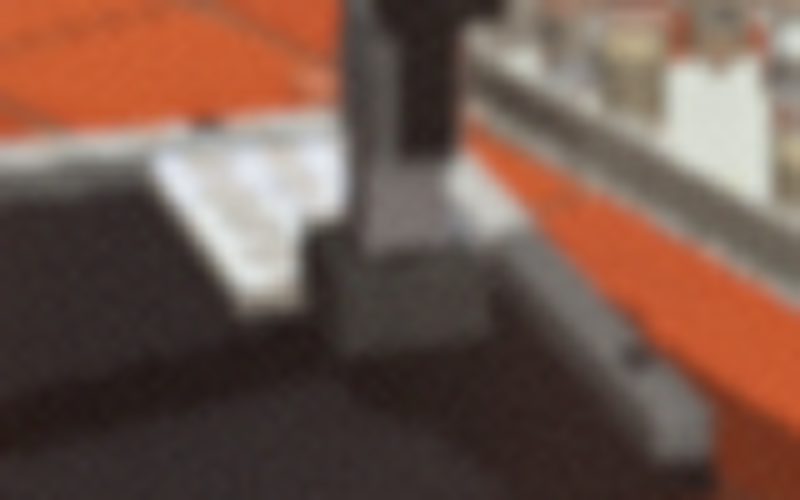

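>>> drive_tool(deltas=[[255, 0, 0.0005, 0, 0, 0, 0], [255, 0, 0.001, 0, 0, 0, 0], [255, 0, 0.0015, 0, 0, 0, 0], [255, 0, 0.002, 0, 0, 0, 0], [255, 0, 0.0025, 0, 0, 0, 0], [255, 0, 0.0025, 0, 0, 0, 0], [255, 0, 0.0025, 0, 0, 0, 0], [255, 0, 0.0025, 0, 0, 0, 0], [255, 0, 0.0025, 0, 0, 0, 0], [255, 0, 0.0025, 0, 0, 0, 0]])

```text
time: 13.3
tool_pos: [608.0, -29.5, 59.4]
tcp_rot: [-95.9, 89.9, -115.7]
ft_force: [-4.0, -6.8, 1.6]
finger_gap: 21.1
```

```bash
python3 - <<'E'
from h import *
for i in range(3):
  sd=snapshot("side")
  s=sense();print(s["tool_pos"],w2c(s["tool_pos"]),s["ft_force"],s["wrist_torque"])
o=cv2.resize(sd["frame"][180:230,310:390],None,fx=10,fy=10,interpolation=cv2.INTER_CUBIC);cv2.imwrite("pics/t9.png",o)
E
```

```text
[608.01786714 -29.46278804  59.44452704] [ -33.57203579 -109.50899734] [-3.46610388 -6.47953226  2.0719007 ] [-1.31893691  0.7052711   0.01084528]
[608.0157964  -29.45173601  59.4307337 ] [ -33.57772785 -109.49930013] [-3.49710071 -5.94553879  1.76155379] [-1.39764111  0.71186203 -0.04928949]
[607.98262748 -29.47036417  59.40191261] [ -33.60262579 -109.52806259] [-3.69723068 -7.24562902  2.42328088] [-1.44289967  0.71469899  0.06133554]
```

View pics/t9.png

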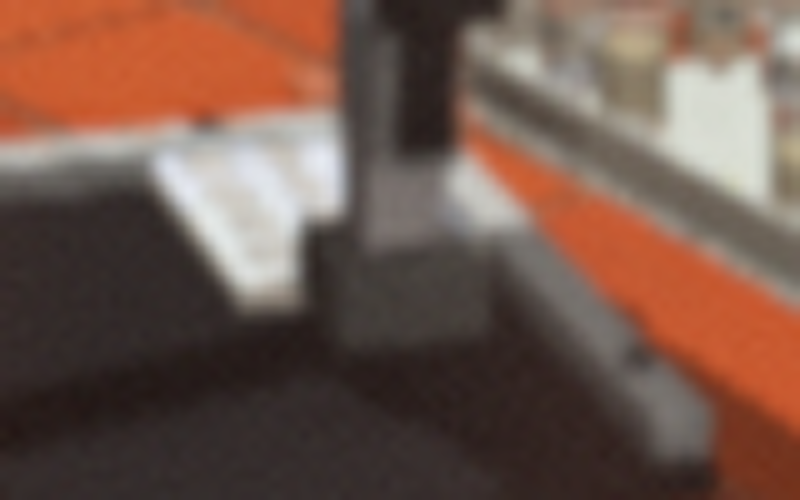

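Force now rises to about 7.5 N along -y of the corner: the plate is on the left bar. I'll back off, go round and give a last light push to the far bar.

>>> drive_tool(deltas=[[255, 0, -0.004, 0, 0, 0, 0], [255, 0, -0.01, 0, 0, 0, 0], [255, 0, -0.017, 0, 0, 0, 0], [255, 0, -0.02, -0.008, 0, 0, 0], [255, 0, -0.02, -0.022, 0, 0, 0], [255, 0, -0.02, -0.038, 0, 0, 0], [255, 0, -0.02, -0.054, 0, 0, 0], [255, 0, -0.02, -0.068, 0, 0, 0], [255, 0, -0.02, -0.078, 0, 0, 0], [255, 0, -0.02, -0.08, 0, 0, 0]])

```text
time: 14.28
tool_pos: [524.7, -19.4, 58.9]
tcp_rot: [176.1, 89.9, 156.3]
ft_force: [-0.1, 0.3, -1.0]
finger_gap: 21.4
```

>>> drive_tool(deltas=[[255, 0, 0, 0, 0, 0, 0], [255, 0, 0.01, 0, 0, 0, 0], [255, 0, 0.025, 0, 0, 0, 0], [255, 0, 0.042, 0, 0, 0, 0], [255, 0, 0.06, 0, 0, 0, 0], [255, 0, 0.073, 0, 0, 0, 0], [255, 0, 0.08, 0, 0, 0, 0], [255, 0, 0.08, 0.004, 0, 0, 0], [255, 0, 0.08, 0.008, 0, 0, 0], [255, 0, 0.08, 0.012, 0, 0, 0]])

```text
time: 15.12
tool_pos: [565.2, 50.7, 59.2]
tcp_rot: [-88.0, 90.0, -107.8]
ft_force: [-0.7, 0.8, -1.5]
finger_gap: 21.2
```

>>> drive_tool(deltas=[[255, 0, 0, 0.003, 0, 0, 0], [255, 0, 0, 0.006, 0, 0, 0], [255, 0, 0, 0.008, 0, 0, 0], [255, 0, 0, 0.01, 0, 0, 0], [255, 0, 0, 0.011, 0, 0, 0], [255, 0, 0, 0.012, 0, 0, 0], [255, 0, 0, 0.0125, 0, 0, 0], [255, 0, 0, 0.013, 0, 0, 0], [255, 0, 0, 0.0135, 0, 0, 0], [255, 0, 0, 0.0135, 0, 0, 0]])

```text
time: 15.95
tool_pos: [577.3, 46.9, 59.2]
tcp_rot: [-165.8, 90.0, 174.4]
ft_force: [-0.0, -0.0, -1.3]
finger_gap: 21.2
```

```bash
python3 - <<'E'
from h import *
for i in range(3):
  sd=snapshot("side")
  s=sense();print(s["tool_pos"],w2c(s["tool_pos"]),s["ft_force"],s["wrist_torque"])
o=cv2.resize(sd["frame"][180:230,310:390],None,fx=10,fy=10,interpolation=cv2.INTER_CUBIC);cv2.imwrite("pics/t10.png",o)
E
```

```text
[577.29199349  46.92362281  59.21313079] [-88.35639337 -48.04651089] [-1.39685787  0.09353262 -0.7254569 ] [ 0.01415202  0.21280486 -0.03896271]
[577.27792216  46.92355533  59.19733406] [-88.36960995 -48.05134089] [-0.04991927 -0.87757715 -1.68034194] [ 0.06992066  0.19875238 -0.02143986]
[577.2892148   46.89486093  59.21537545] [-88.34926504 -48.07451365] [-1.53261646 -0.06182061 -0.47620709] [ 0.00421851  0.20549817 -0.0112971 ]
```

View pics/t10.png

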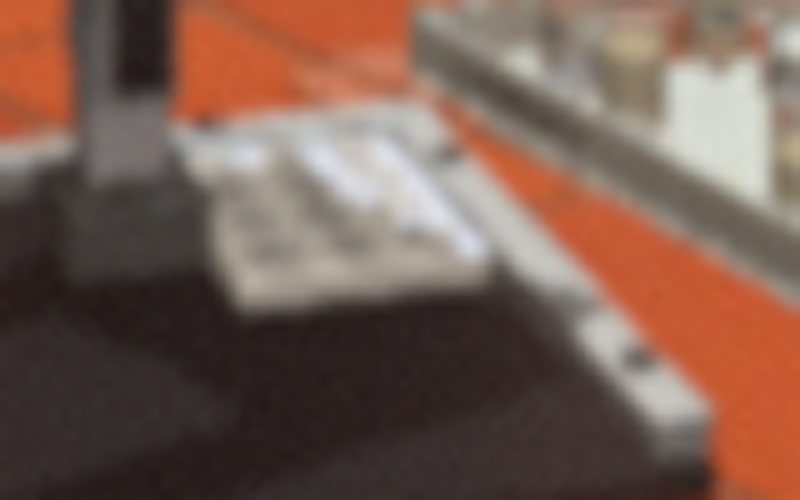

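>>> drive_tool(deltas=[[255, 0, 0, 0.0005, 0, 0, 0], [255, 0, 0, 0.001, 0, 0, 0], [255, 0, 0, 0.0015, 0, 0, 0], [255, 0, 0, 0.002, 0, 0, 0], [255, 0, 0, 0.002, 0, 0, 0], [255, 0, 0, 0.002, 0, 0, 0], [255, 0, 0, 0.002, 0, 0, 0], [255, 0, 0, 0.002, 0, 0, 0], [255, 0, 0, 0.002, 0, 0, 0], [255, 0, 0, 0.002, 0, 0, 0]])

```text
time: 16.93
tool_pos: [577.7, 46.8, 58.8]
tcp_rot: [-174.2, 89.8, 166.0]
ft_force: [-7.5, 2.9, 2.8]
finger_gap: 21.2
```

The plate is now on the far bar too, with an 8 N reaction along -x. I'll back off, lift, and return the pusher.

>>> drive_tool(deltas=[[255, 0, 0, -0.005, 0, 0, 0], [255, 0, 0, -0.013, 0, 0, 0], [255, 0, 0, -0.022, 0, 0, 0], [255, 0, 0, -0.03, 0, 0, 0], [255, -0.008, 0, -0.035, 0, 0, 0], [255, -0.018, 0, -0.035, 0, 0, 0], [255, -0.028, 0, -0.035, 0, 0, 0], [255, -0.038, 0, -0.035, 0, 0, 0], [255, -0.046, 0, -0.035, 0, 0, 0], [255, -0.05, 0, -0.035, 0, 0, 0]])

```text
time: 17.77
tool_pos: [548.0, 57.9, 111.9]
tcp_rot: [20.0, 89.8, 0.2]
ft_force: [1.5, 0.1, -0.8]
finger_gap: 21.6
```

```bash
python3 - <<'E'
from h import *
sd=snapshot("side");s=sense();p=s["tool_pos"];print(p,w2c(p))
print(todelta(p,toolyaw(s)[0],[476,281,p[2]],70.2))
cv2.imwrite("pics/t11.png",cv2.resize(sd["frame"][150:250,230:390],None,fx=5,fy=5,interpolation=cv2.INTER_CUBIC))
E
```

```text
[548.06701698  57.93055536 111.96002613] [-119.58207718  -47.5899075 ]
[-0.      0.1854 -0.1434 -0.0004]
```

View pics/t11.png

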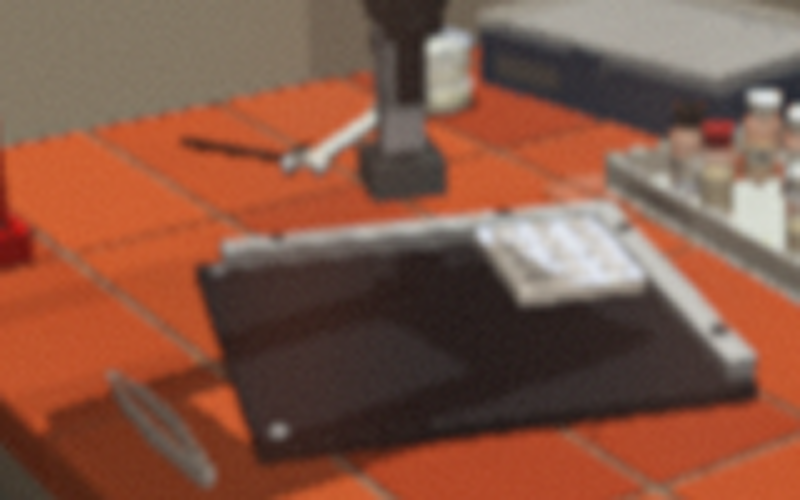

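The picture shows the plate seated in the corner at crop (560,265), with the pusher lifted clear.

>>> drive_tool(deltas=[[255, 0, 0.014, -0.011, 0, 0, 0], [255, 0, 0.035, -0.027, 0, 0, 0], [255, 0, 0.058, -0.045, 0, 0, 0], [255, 0, 0.082, -0.063, 0, 0, 0], [255, 0, 0.106, -0.082, 0, 0, 0], [255, 0, 0.13, -0.1, 0, 0, 0], [255, 0, 0.152, -0.117, 0, 0, 0], [255, 0, 0.17, -0.131, 0, 0, 0], [255, 0, 0.181, -0.139, 0, 0, 0], [255, 0, 0.185, -0.143, 0, 0, 0]])

```text
time: 18.65
tool_pos: [474.0, 282.1, 109.1]
tcp_rot: [174.9, 90.0, 155.2]
ft_force: [0.2, 0.4, -1.7]
finger_gap: 21.4
```

>>> drive_tool(deltas=[[255, 0.005, 0, 0, 0, 0, 0], [255, 0.015, 0, 0, 0, 0, 0], [255, 0.025, 0, 0, 0, 0, 0], [255, 0.035, 0, 0, 0, 0, 0], [255, 0.044, 0, 0, 0, 0, 0], [255, 0.051, 0, 0, 0, 0, 0], [255, 0.056, 0, 0, 0, 0, 0], [255, 0.059, 0, 0, 0, 0, 0], [255, 0.06, 0, 0, 0, 0, 0], [255, 0.06, 0, 0, 0, 0, 0]])

```text
time: 19.48
tool_pos: [474.7, 280.6, 49.2]
tcp_rot: [-155.4, 90.0, -175.2]
ft_force: [-0.3, -0.3, -1.9]
finger_gap: 20.8
```

```bash
python3 - <<'E'
from h import *
sd=snapshot("side");s=sense();print(s["tool_pos"],s["ft_force"],s["wrist_torque"])
cv2.imwrite("pics/t12.png",cv2.resize(sd["frame"][130:220,200:300],None,fx=6,fy=6,interpolation=cv2.INTER_CUBIC))
E
```

```text
[474.87768309 280.70979226  49.61301946] [ 0.34357922  0.68139143 -1.47081018] [ 0.02499945 -0.00119691 -0.05553677]
```

View pics/t12.png

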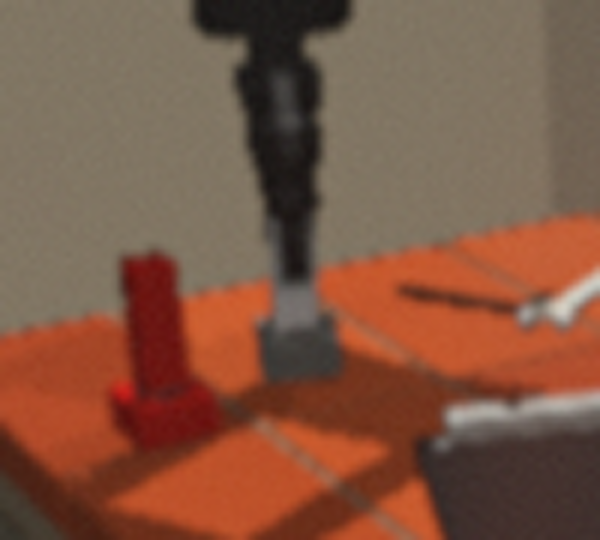

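>>> drive_tool(deltas=[[255, 0.0005, 0, 0, 0, 0, 0], [255, 0.001, 0, 0, 0, 0, 0], [255, 0.0015, 0, 0, 0, 0, 0], [255, 0.002, 0, 0, 0, 0, 0], [255, 0.0025, 0, 0, 0, 0, 0], [255, 0.003, 0, 0, 0, 0, 0], [255, 0.0035, 0, 0, 0, 0, 0], [255, 0.004, 0, 0, 0, 0, 0], [255, 0.004, 0, 0, 0, 0, 0], [255, 0.004, 0, 0, 0, 0, 0]])

```text
time: 20.37
tool_pos: [474.7, 280.6, 45.7]
tcp_rot: [45.8, 90.0, 26.0]
ft_force: [-2.4, -0.7, 4.0]
finger_gap: 21.5
```

Contact with the worktop (force z went from -1.5 to +4 N). I'll open the gripper, and once it's open, retreat upward.

>>> drive_tool(deltas=[[200, 0, 0, 0, 0, 0, 0], [170, 0, 0, 0, 0, 0, 0], [140, 0, 0, 0, 0, 0, 0], [100, 0, 0, 0, 0, 0, 0], [60, 0, 0, 0, 0, 0, 0], [0, 0, 0, 0, 0, 0, 0], [0, 0, 0, 0, 0, 0, 0], [0, 0, 0, 0, 0, 0, 0], [0, 0, 0, 0, 0, 0, 0], [0, 0, 0, 0, 0, 0, 0]])

```text
time: 21.2
tool_pos: [474.6, 280.5, 45.3]
tcp_rot: [-132.6, 90.0, -152.4]
ft_force: [-0.5, 0.9, -0.2]
finger_gap: 85.4
```

>>> drive_tool(deltas=[[0, -0.005, 0, 0, 0, 0, 0], [0, -0.015, 0, 0, 0, 0, 0], [0, -0.03, 0, 0, 0, 0, 0], [0, -0.045, 0, 0, 0, 0, 0], [0, -0.06, 0, 0, 0, 0, 0], [0, -0.08, 0, 0, 0, 0, 0], [0, -0.1, 0, 0, 0, 0, 0], [0, -0.12, 0, 0, 0, 0, 0], [0, -0.135, 0, 0, 0, 0, 0], [0, -0.14, 0, 0, 0, 0, 0]])

```text
time: 22.03
tool_pos: [476.2, 281.3, 189.7]
tcp_rot: [44.9, 89.7, 25.1]
ft_force: [-0.9, 0.3, -0.1]
finger_gap: 85.4
```

>>> drive_tool(deltas=[[0, 0, 0.01, -0.015, 0, 0, 0], [0, 0, 0.02, -0.035, 0, 0, 0], [0, 0, 0.03, -0.055, 0, 0, 0], [0, 0, 0.045, -0.075, 0, 0, 0], [0, 0, 0.06, -0.095, 0, 0, 0], [0, 0, 0.075, -0.115, 0, 0, 0], [0, 0, 0.09, -0.135, 0, 0, 0], [0, 0, 0.1, -0.15, 0, 0, 0], [0, 0, 0.105, -0.155, 0, 0, 0], [0, 0, 0.105, -0.155, 0, 0, 0]])

```text
time: 22.87
tool_pos: [363.5, 432.8, 185.1]
tcp_rot: [-146.1, 90.0, -165.8]
ft_force: [0.3, -0.0, 0.6]
finger_gap: 85.4
```

```bash
python3 - <<'E'
from h import *
t=snapshot("top");sd=snapshot("side");s=sense();print(s["tool_pos"],s["finger_gap"],s["time"])
c,m=white(t,(405,235,445,275)); print("small",rect(cast(t,c[0],8)))
a=cv2.resize(t["frame"][145:275,200:400],None,fx=3,fy=3,interpolation=cv2.INTER_CUBIC)
b=cv2.resize(sd["frame"][140:240,190:390],None,fx=2,fy=2,interpolation=cv2.INTER_CUBIC)
o=np.zeros((600,600,3),np.uint8);o[:390]=a;o[392:592,:400]=b;cv2.imwrite("pics/t13.png",o)
E
```

```text
[364.68641683 431.30528278 185.10508795] 85.24816788866418 22.9667
small (array([ 443. , -244.5]), array([59.1, 44.9]), 67.9)
```

View pics/t13.png

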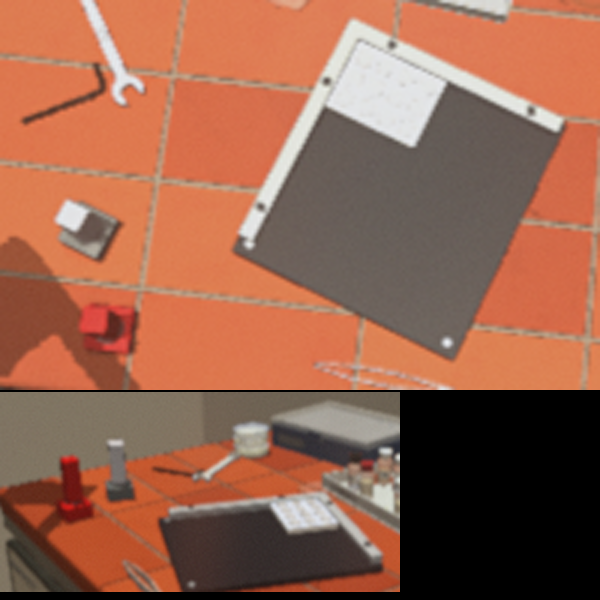

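The picture shows the plate tight and square in the corner at (387,92), the grey pusher upright at (88,228), the red one in place, and nothing near the gripper.

```bash
python3 - <<'E'
from h import *
t=snapshot("top")
v=cast(t,[[200+u/3-.3,145+w/3-.3] for u,w in [(358,40),(447,83),(414,148),(326,104)]],20)
print(np.mean([w2c(p) for p in v],0),[np.round(w2c(p),1).tolist() for p in v])
from bench import hand_in; print(hand_in())
E
```

```text
[-34.99899291 -45.14345287] [[-0.7, 0.5], [-1.6, -90.4], [-69.6, -90.0], [-68.1, -0.6]]
the job is handed in; nothing more can be done
None
```

The job is handed in: the twelve-well plate is seated in the corner and the pusher stands upright on the worktop, released. The hand-in reported no verdict.

- **Pushing:** I gripped the grey pusher by its stem and squared the plate toward the far bar. I then slid it along to the left bar until about 7.5 N built up, and went round to press it onto the far bar (about 8 N). I put the pusher back where it started and drew the arm away. The clock read about 23 s.
- **Plate:** the last top view puts its centre at about (-35.0, -45.1) mm in the corner frame; the seated place is (-35, -45). It is square to within about 1 degree by corner points read off the picture.
- **Other objects:** the pusher looks upright and off the board in both views. The small plate measures exactly where it was, and the red look-alike looks untouched.

No check failed. One disagreed: after the first push I expected contact with the far bar, but saw no force there. That is why I added the second, confirmed push.

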